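# Open the gate valve to its stop and back it off a quarter turn

## Robot

A 6-joint arm with a two-finger parallel gripper is mounted at the origin on the work surface. World frame = base frame: x ahead of the robot, y to its left, z up, the work surface at z = 0. Lengths are in m, angles in rad, forces in N, time in s.
With the tool pointing down it reaches from about 0.25 to 0.725 m from the base axis. Payload 4 kg.
Tool frame: the origin (TCP) lies at the very end of the fingers, on their centre line; the grasp point (between the pads) lies 19 mm behind it; y points along the fingers, z is the direction in which the jaws open and shut, and the axes are right-handed (so a half turn about y gives the same grasp; the last joint's range is limited). The gripper opens to 85 mm and grips with 20 to 120 N. Pads are 22 mm wide; open, the fingers measure 114 mm over their backs; the gripper's body (76 mm by 85 mm) begins 54 mm behind the grasp point. The pads swing forward as they close: fully open they stand 13 mm farther back than shut.
Start: joints at [-1.275, 0.241, 0.005, 1.335, 0, 1.571], TCP at [0.146, -0.478, 0.231] pointing down, gripper open.
Joint ranges: [-2.72, 2.72], [-1.05, 1.87], [-1.09, 1.28], [-1.99, 2.15], [-1.42, 1.44], [-3.14, 3.14]. Speed limits (rad/s): [2.79, 2.79, 3.14, 3.14, 3.14, 3.14].

## Interface

Orientations are given as a unit quaternion [x, y, z, w].
In Python, from workcell import bot gives the robot as it stands. The module is installed in compiled form; this text tells all that it offers.
- The arm moves only by the tool move_arm, never from a script. Its argument "increments" is a list of rows, each an object with "grip": the closure, from 0 (fully open) to 1 (shut); "linear": the shift along the tool's x, y, z scaled (see below), a list of three; "twist": the turn about the tool's y scaled (see below). A call has exactly 5 rows; each row shifts and turns the pose as measured when the row begins, along the tool's axes as they then stand; what a row does not reach is not made up. The controller multiplies each number of a shift by 0.2 m and each number of a turn by 2 rad. A row lasts 1/10 s, in which the tool goes at most 50 mm and 8.59 degrees, less where a joint would pass 70% of its speed; a pose out of reach is approached as far as the arm can. A call with a number of a shift or a turn outside -1 to 1 is refused whole. A call with a gripper value outside its range is refused whole. The fingers move at their own pace and stop on an object; the grip force is fixed at half the most. Time passes only in rows, so rows that do not move let the fingers close, or fill a call up. It gives the time, the measured TCP pose, the force and the opening at its end, in the units of the state.
- bot.get_obs(): the state, without advancing time (a new reading comes with each control period).
- bot.camera(name): name is "scene" or "top" or "wrist"; returns (picture, depth): 384x512x3 uint8, blue, green, red; 384x512 float32, m along the optical axis (not along the pixel's ray), 0 where there is no reading.
- bot.camera_params(name): a dict with "camera_matrix" (3x3 intrinsics, pixels), "rvec" (rotation vector, rad) and "tvec" (3), from world to camera coordinates, as OpenCV has them; the wrist camera has in their place "T_tool_cam" (4x4, takes a point from camera to tool coordinates, whose origin is the TCP and whose axes are the tool frame's). Camera axes: x right, y down, z forward; pixel columns grow to the right and rows downward; lengths in m; the calibration is good to about 2 mm. The wrist camera is an equidistant fisheye: a pixel r from the principal point sees the ray r / f radians off the axis. A picture is of the moment at which its call begins: read the wrist's pose just before it. camera_params takes no time and is no camera call.
- bot.job_done(): hands the job in, once; it reports no verdict.
The state is a dict: "clock": time; "joint_pos": joint angles; "joint_vel": joint speeds; "tau": joint torques, N m; "eef_pos": TCP position; "tool_rot": TCP orientation; "ft_force": force on the tool from outside, world axes, zero at the start; "ft_torque": the same for the moment, N m; "grip_width": finger opening in m.
Only numpy, scipy, OpenCV 4.12 (cv2) and the standard library are available. Lean on these libraries where they do the work, as an engineer would, in place of code of your own. Each camera call takes 0.05 s, during which the arm holds its last target. There are 200 camera calls.

## Task

Open the gate valve with the red handwheel all the way: crank it counter-clockwise until you feel it come up against its stop. Then turn it back a quarter turn so that it cannot seize open, let go of it, and leave the tools and fittings lying about where they are.

Things in the scene. Friction and masses are not known exactly. Their poses are not given: they have to be found in the camera images.
- station: valve training station, fixed: aluminium base plate (x -180 to 120, y -200 to 260 mm, 20 thick) under a 50 mm white pipe line, its axis 80 mm up, with a brass gate valve in the middle. Origin on the bench right below the valve; z up, y along the pipes, -x to the side where the stem leans out. A 40 mm square column, 490 mm tall, stands at x 65, y -120 mm
- overhead (a point): point on the axis of the 50 mm white return pipe overhead, 420 mm above the bench, 30 mm to the station's -x side of the valve line and parallel to it. It runs from y -185 to 205 mm of the station, coming down to the plate at y 205. It leaves no room for a tool coming straight down at the wheel's upper side: work along the leaning stem
- yoke: brass bonnet and yoke of the valve, fixed on the station. Origin on the lower pipe's axis, 80 mm above the bench; z runs out along the stem, which leans 38 degrees (0.66 rad) from vertical to the station's -x side and is the axis on which the handwheel turns; y runs along the pipe. The wheel's middle plane is at z = 170 mm; beyond it are only stem and crank grip
- wheel_hub (a point): centre of the red handwheel, on the stem's axis, in the middle plane of the rim (bar 15 mm thick, 135 mm over all, three spokes). Seen looking down the stem at the wheel, counter-clockwise (right-handed about the yoke's z) opens. The crank grip needs about 5 N to go round; the wheel stays where left
- handwheel: the red handwheel as a body; its origin is the yoke's (170 mm below the wheel along the stem), z out along the stem, x towards the side where the crank grip stands. It is found 1 to 2.5 turns short of its stop; where the stop lies cannot be seen and differs each time: it is felt as a hard end to the motion. 10 to 20 N at the crank grip is ample to be sure of it
- grip_mid (a point): middle of the black crank grip: a cylinder 24 mm across, 57 mm long, standing on the wheel's rim parallel to the stem, 60 mm from the stem's axis. It revolves freely on its pin, so a hand can carry it round without turning itself. This point is 41 mm beyond the wheel's middle plane; the grip runs from 31 mm below to 26 mm beyond it; the rim's top is 33 mm below it
- stem_tip (a point): tip of the steel stem, 14 mm across, that rises through the wheel's hub as the valve opens, 6 mm per turn of the wheel. In use it stands 35 to 55 mm beyond the wheel's middle plane
- spanner: open-ended steel spanner, about 180 mm long, loose on the station's base plate under the lean side of the wheel; origin under its middle
- coupling: loose white pipe coupling, a ring 66 mm across and 60 mm tall, standing on the base plate behind the valve; origin at the centre of its underside
- tee: loose white pipe tee, 110 mm long and 60 mm tall, lying on the bench; origin under its middle
- screwdriver: screwdriver, 190 mm long, lying on the bench; origin under its middle
- multimeter: yellow hand multimeter, 150 x 78 x 36 mm, lying on the bench; origin under its middle
- cleaner: clear plastic bottle with a blue cap, 68 mm across and 170 mm tall, standing on the bench; origin at the centre of its underside
- beaker: clear plastic beaker, 80 mm across and 100 mm tall, standing on the bench; origin at the centre of its underside

How it is judged:
On the way:
1. the valve is opened until it stands against its stop (within 25 degrees of wheel turn) (z of stem_tip in the frame of yoke above 0.22358 m), for 0.1 s.
At the end, for the whole second after the job is handed in: The handwheel has been against the stop and now rests a quarter turn short of it (55 to 125 degrees back), let go and still, and every loose tool and fitting is within 30 mm of where it was (z of stem_tip in the frame of yoke between 0.22192 and 0.22308 m and angular speed of handwheel below 0.1 rad/s and distance of each of spanner, coupling, tee, screwdriver, multimeter, cleaner, beaker from where it was at the start of the episode below 0.03 m); the robot touches nothing.
It fails at once if a loose tool or fitting is pushed 30 mm or more out of its place (distance of any of spanner, coupling, tee, screwdriver, multimeter, cleaner, beaker from where it was at the start of the episode above 0.03 m).
It also fails if it takes over 72 s, if anything falls off the work surface, if the arm or the gripper's body presses on something with over 40 N, if the wrist force passes 120 N, or if a joint passes its speed limit or range.

## Working session

There is one attempt and no reset: what is moved stays moved. The work goes in short steps, Python scripts to look and compute and a tool call to move; the robot and the scene stay as the last step left them, time stands still between calls to the robot, and variables do not carry over. Pictures are saved under pics/ and viewed, about 8 in all and at most 12, crops included, and the job is handed in when it is done.

Besides the shell and the picture viewer there is one more tool, called after "Request:" as name([rows], argument=value, ...), one row to a line, values as JSON. move_arm: Moves the arm, as the interface text tells. Its arguments: {"type":"object","properties":{"increments":{"type":"array"}},"required":["increments"]}

```bash
mkdir -p pics
python3 - <<'E'
from workcell import bot
import cv2,numpy as np
o=bot.get_obs();print({k:np.round(v,3).tolist() for k,v in o.items()})
for n in("scene","top"):
    p,d=bot.camera(n);cv2.imwrite(f"pics/{n}0.png",cv2.resize(p,None,fx=1.5,fy=1.5));np.savez(f"{n}0.npz",p=p,d=d)
    q=bot.camera_params(n);print(n,{k:np.round(v,4).tolist() for k,v in q.items()})
print(bot.camera_params("wrist"))
E
```

```text
{'clock': 0.0, 'joint_pos': [-1.275, 0.241, 0.004, 1.335, -0.0, 1.571], 'joint_vel': [0.0, -0.002, 0.0, 0.001, -0.001, -0.001], 'tau': [-0.0, -37.232, 25.241, 0.017, 0.0, -0.0], 'eef_pos': [0.146, -0.478, 0.23], 'tool_rot': [-0.104, 0.7, -0.699, 0.104], 'ft_force': [-0.396, -0.002, -0.972], 'ft_torque': [0.002, -0.002, 0.032], 'grip_width': 0.085}
scene {'camera_matrix': [[393.837, 0.0, 257.081], [0.0, 393.837, 194.9392], [0.0, 0.0, 1.0]], 'rvec': [1.2876, 2.1209, -1.0066], 'tvec': [0.266, -0.105, 2.0655]}
top {'camera_matrix': [[477.6931, 0.0, 261.6826], [0.0, 477.6931, 191.8573], [0.0, 0.0, 1.0]], 'rvec': [2.2131, -2.1492, 0.1212], 'tvec': [-0.0776, 0.5765, 1.8473]}
{'camera_matrix': array([[297.31863964,   0.        , 261.32039379],
       [  0.        , 297.31863964, 193.77474567],
       [  0.        ,   0.        ,   1.        ]]), 'T_tool_cam': array([[ 1.69975013e-04,  9.49584748e-01,  3.13510409e-01,
        -7.95324010e-02],
       [ 2.03167960e-04, -3.13510440e-01,  9.49584732e-01,
        -1.42243048e-01],
       [ 9.99999965e-01, -9.77104065e-05, -2.46214137e-04,
         4.11246580e-04],
       [ 0.00000000e+00,  0.00000000e+00,  0.00000000e+00,
         1.00000000e+00]])}
```

View pics/scene0.png

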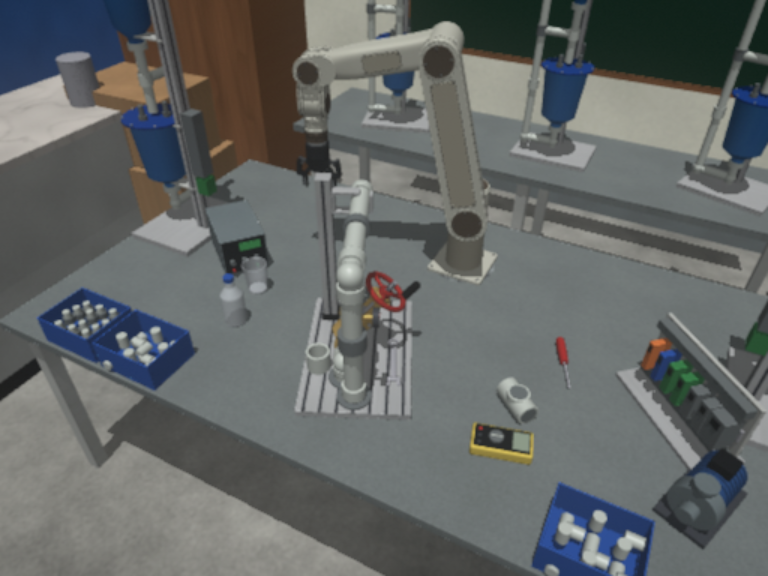

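View pics/top0.png

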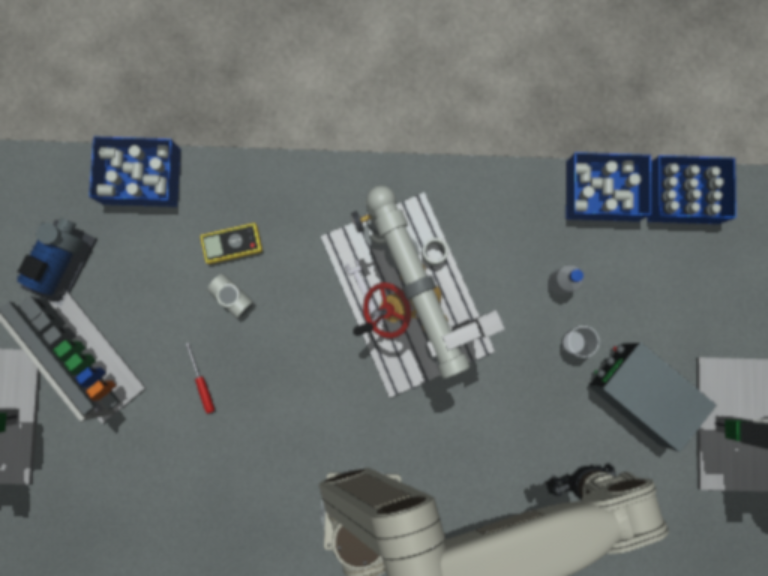

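Scene view: red wheel at about (385,290), grip to its upper right at (410,291). Top view: plate corners at about (322,237), (425,193), (493,352), (390,397); wheel centre at about (387,310), grip at about (363,328).

```bash
cat > h.py <<'E'
import numpy as np,cv2
from scipy.spatial.transform import Rotation as R
from scipy.optimize import least_squares
from workcell import bot
def cam(n):
    q=bot.camera_params(n);return q["camera_matrix"],R.from_rotvec(np.ravel(q["rvec"])).as_matrix(),np.ravel(q["tvec"])
def cloud(n,d):
    K,Rm,t=cam(n);v,u=np.indices(d.shape)
    c=np.stack([(u-K[0,2])/K[0,0]*d,(v-K[1,2])/K[1,1]*d,d],-1);return (c-t)@Rm
def onz(n,uv,z):
    K,Rm,t=cam(n);r=np.c_[(np.array(uv)-K[:2,2])/K[0,0],np.ones(len(uv))]@Rm;o=-Rm.T@t
    return o+r*((z-o[2])/r[:,2])[:,None]
E
python3 - <<'E'
from h import *
uv=np.array([(322,237),(425,193),(493,352),(390,397)])/1.5
P=onz("top",uv,.02);S=np.array([(-.18,.26),(.12,.26),(.12,-.2),(-.18,-.2)])
f=lambda p:(S@np.array([[np.cos(p[2]),np.sin(p[2])],[-np.sin(p[2]),np.cos(p[2])]])+p[:2]-P[:,:2]).ravel()
s=least_squares(f,[.6,0,0]);print("station",s.x,s.fun.round(3))
x,y,a=s.x
Ry=R.from_euler("z",a)*R.from_euler("y",-0.663);O=np.array([x,y,.08])
print("hub",O+Ry.apply([0,0,.17]),"axis",Ry.apply([0,0,1]))
for n in("top","scene"):
    z=np.load(n+"0.npz");p=z["p"].astype(int);C=cloud(n,z["d"])
    L=Ry.inv().apply((C-O).reshape(-1,3)).reshape(C.shape)
    near=(z["d"]>0)&(np.hypot(L[...,0],L[...,1])<.12)&(L[...,2]>.13)&(L[...,2]<.26)
    red=near&(p[...,2]>2*p[...,1])&(p[...,2]>60)
    blk=near&(p.max(-1)<60)&(L[...,2]>.19)
    l=L[red];rr=l[l[:,2]<.2]
    A=np.c_[2*rr[:,:2],np.ones(len(rr))]
    print(n,red.sum(),"z med",np.median(l[:,2]),"xy range",np.percentile(l,[2,98],axis=0).round(3).tolist())
    g=L[blk];print("blk",len(g),g.mean(0).round(3),np.percentile(g,[5,95],axis=0).round(3).tolist())
    pl=np.c_[rr[:,:2],np.ones(len(rr))];print("plane tilt",np.linalg.lstsq(pl,rr[:,2],rcond=None)[0].round(3))
E
```

```text
station [ 0.54961436 -0.14014136 -1.13905763] [ 0.002  0.003  0.001 -0.    -0.001 -0.005 -0.002  0.002]
hub [ 0.50583092 -0.04511018  0.21398539] axis [-0.25754967  0.55900698  0.78814933]
top 272 z med 0.1762185460146141 xy range [[-0.057, -0.058, 0.168], [0.062, 0.061, 0.184]]
blk 54 [-0.049 -0.016  0.22 ] [[-0.057, -0.023, 0.194], [-0.042, -0.009, 0.241]]
plane tilt [-0.003  0.001  0.176]
scene 184 z med 0.175863209004901 xy range [[-0.056, -0.055, 0.166], [0.048, 0.067, 0.182]]
blk 54 [-0.055 -0.009  0.216] [[-0.063, -0.015, 0.194], [-0.048, -0.003, 0.238]]
plane tilt [-0.036  0.014  0.175]
```

Run:
```python
from h import *
o=bot.get_obs();T=R.from_quat(o["tool_rot"]);p0=np.array(o["eef_pos"])
for n in("scene","top"):
    z=np.load(n+"0.npz");C=cloud(n,z["d"])[z["d"]>0]
    L=T.inv().apply(C-p0)
    print(n)
    for b in np.arange(-.5,.02,.025):
        m=(L[:,1]>b)&(L[:,1]<=b+.025)&(abs(L[:,0])<.16)&(abs(L[:,2])<.13)
        if m.sum()>3: print(round(b,3),m.sum(),"x",np.percentile(L[m,0],[1,50,99]).round(3),"z",np.percentile(L[m,2],[1,50,99]).round(3))
x,y,a=.5496,-.1401,-1.139
S=R.from_euler("z",a);O=np.array([x,y,0])
for n in("scene","top"):
    z=np.load(n+"0.npz");C=cloud(n,z["d"]);L=S.inv().apply((C-O).reshape(-1,3));L=L[z["d"].ravel()>0]
    for y0,y1 in((-.18,-.13),(-.1,-.05),(-.05,-.02),(-.02,.02),(.02,.05),(.05,.1),(.1,.15)):
        m=(L[:,1]>y0)&(L[:,1]<y1)&(abs(L[:,0]+.03)<.05)&(L[:,2]>.40)&(L[:,2]<.47)
        q=L[m]
        f=least_squares(lambda v:np.hypot(q[:,0]-v[0],q[:,2]-v[1])-v[2],[-.03,.42,.025],loss="soft_l1",f_scale=.003) if m.sum()>8 else None
        print(n,y0,m.sum(),f and f.x.round(4),"x",np.percentile(q[:,0],[2,98]).round(3) if m.sum() else "", "ztop",q[:,2].max().round(3) if m.sum() else "")
```

```text
scene
-0.5 5 x [-0.034 -0.015  0.012] z [-0.128 -0.125 -0.121]
-0.475 205 x [-0.051 -0.028  0.041] z [-0.129 -0.075  0.007]
-0.45 253 x [-0.052 -0.043  0.034] z [-0.128 -0.038  0.033]
-0.425 232 x [-0.053 -0.044 -0.035] z [-0.127 -0.041  0.041]
-0.4 159 x [-0.052 -0.044 -0.03 ] z [-0.122 -0.027  0.04 ]
-0.375 95 x [-0.048 -0.036  0.009] z [-0.044 -0.008  0.038]
-0.35 121 x [-0.046 -0.033  0.028] z [-0.046 -0.013  0.039]
-0.325 134 x [-0.048 -0.035  0.033] z [-0.047 -0.011  0.035]
-0.3 95 x [-0.047 -0.033  0.026] z [-0.047 -0.013  0.036]
-0.275 87 x [-0.04  -0.025  0.005] z [-0.044 -0.01   0.03 ]
-0.25 88 x [-0.041 -0.026  0.023] z [-0.039 -0.012  0.03 ]
-0.225 73 x [-0.044 -0.028 -0.002] z [-0.039 -0.013  0.032]
-0.2 68 x [-0.037 -0.029  0.003] z [-0.036 -0.011  0.026]
-0.175 93 x [-0.042 -0.029  0.009] z [-0.041 -0.016  0.03 ]
-0.15 62 x [-0.042 -0.028 -0.001] z [-0.041 -0.013  0.03 ]
-0.125 114 x [-0.022 -0.008  0.01 ] z [-0.071 -0.016  0.064]
-0.1 110 x [-0.024 -0.011  0.021] z [-0.076 -0.009  0.067]
-0.075 63 x [-0.019 -0.008  0.023] z [-0.077  0.032  0.068]
-0.05 30 x [-0.014 -0
[... 1550 characters left out ...]
.001] ztop 0.457
scene 0.02 95 [-0.0319  0.418   0.0283] x [-0.061 -0.002] ztop 0.456
scene 0.05 111 [-0.033   0.4207  0.0249] x [-0.058 -0.012] ztop 0.448
scene 0.1 92 [-0.0337  0.4165  0.0309] x [-0.063 -0.008] ztop 0.453
top -0.18 308 [-0.0293  0.4194  0.0289] x [-0.059 -0.002] ztop 0.455
top -0.1 266 [-0.0301  0.4206  0.0239] x [-0.054 -0.007] ztop 0.453
top -0.05 159 [-0.0303  0.4194  0.0246] x [-0.055 -0.007] ztop 0.451
top -0.02 259 [-0.0309  0.4181  0.0325] x [-0.063 -0.   ] ztop 0.457
top 0.02 162 [-0.031   0.4204  0.0253] x [-0.056 -0.006] ztop 0.46
top 0.05 254 [-0.0312  0.4206  0.0241] x [-0.055 -0.008] ztop 0.451
top 0.1 282 [-0.0313  0.4198  0.0259] x [-0.059 -0.005] ztop 0.457
```

Request:
move_arm([
  {"grip": 0, "linear": [0, -0.15, 0], "twist": -0.07},
  {"grip": 0, "linear": [0, -0.15, 0], "twist": -0.07},
  {"grip": 0, "linear": [0, -0.15, 0], "twist": -0.07},
  {"grip": 0, "linear": [0, -0.15, 0], "twist": -0.07},
  {"grip": 0, "linear": [0, -0.15, 0], "twist": -0.07},
])

```text
clock: 0.6
eef_pos: [0.1445, -0.4743, 0.377]
tool_rot: [-0.344, 0.624, -0.609, 0.348]
ft_force: [0.6, -0.2, 0.3]
grip_width: 0.0854
```

```bash
cat >> h.py <<'E'
SX,SY,SA=.5496,-.1401,-1.139
S=R.from_euler("z",SA);SO=np.array([SX,SY,0])
YR=S*R.from_euler("y",-0.663);YO=SO+[0,0,.08]
def st():
    o=bot.get_obs();T=R.from_quat(o["tool_rot"]);p=np.array(o["eef_pos"])
    M=YR.inv()*T  # tool axes in yoke frame
    print("t",round(o["clock"],2),"j",np.round(o["joint_pos"],3),"p",p.round(4),"w",np.round(o["grip_width"],4))
    print("toolY world",T.apply([0,1,0]).round(3),"toolZ",T.apply([0,0,1]).round(3),"F yoke",YR.inv().apply(o["ft_force"]).round(1))
    ty=S.inv().apply(T.apply([0,1,0]));tz=S.inv().apply(T.apply([0,0,1]))
    print("station: tilt deg x",np.degrees(np.arcsin(ty[0])).round(1),"y",np.degrees(np.arcsin(ty[1])).round(1),"toolZ",tz.round(3))
    print("grasp pt yoke",YR.inv().apply(p-T.apply([0,.019,0])-YO).round(4),"tcp stn",S.inv().apply(p-SO).round(4))
    return T,p
E
python3 -c "
from h import *
st()"
```

```text
t 0.6 j [-1.275  0.242  0.381  1.732 -0.     0.844] p [ 0.1445 -0.4743  0.377 ] w 0.0854
toolY world [-0.006  0.021 -1.   ] toolZ [ 0.854 -0.521 -0.016] F yoke [ 0.5  0.4 -0. ]
station: tilt deg x -1.2 y 0.2 toolZ [ 0.83   0.557 -0.016]
grasp pt yoke [ 0.3004 -0.5078  0.1664] tcp stn [ 0.134  -0.5078  0.377 ]
```

Request:
move_arm([
  {"grip": 0, "linear": [0.03, 0, 0.16], "twist": -0.07},
  {"grip": 0, "linear": [0.05, 0, 0.16], "twist": -0.07},
  {"grip": 0, "linear": [0.07, 0, 0.15], "twist": -0.07},
  {"grip": 0, "linear": [0.09, 0, 0.14], "twist": -0.07},
  {"grip": 0, "linear": [0.11, 0, 0.12], "twist": -0.07},
])

```text
clock: 1.1
eef_pos: [0.2712, -0.5839, 0.3827]
tool_rot: [-0.54, 0.457, -0.451, 0.544]
ft_force: [0.7, -0.9, 1.2]
grip_width: 0.0854
```

```bash
python3 -c "
from h import *
st()"
```

```text
t 1.1 j [-1.136e+00  6.120e-01  9.660e-01  1.935e+00  1.000e-03  2.570e-01] p [ 0.2712 -0.5839  0.3827] w 0.0854
toolY world [-0.003  0.009 -1.   ] toolZ [ 0.984  0.176 -0.002] F yoke [1.6 0.3 0.3]
station: tilt deg x -0.6 y 0.0 toolZ [ 0.252  0.968 -0.002]
grasp pt yoke [ 0.424  -0.4386  0.077 ] tcp stn [ 0.2865 -0.4386  0.3827]
```

Request:
move_arm([
  {"grip": 0, "linear": [0.15, -0.05, 0.03], "twist": -0.065},
  {"grip": 0, "linear": [0.15, -0.05, 0.0], "twist": -0.06},
  {"grip": 0, "linear": [0.15, -0.1, 0], "twist": 0},
  {"grip": 0, "linear": [0.15, -0.1, 0], "twist": 0},
  {"grip": 0, "linear": [0.15, -0.1, 0], "twist": 0},
])

```text
clock: 1.6
eef_pos: [0.2679, -0.5894, 0.4067]
tool_rot: [-0.58, 0.404, -0.378, 0.598]
ft_force: [0.0, -1.0, -0.0]
grip_width: 0.0854
```

```bash
python3 -c "
from h import *
st()"
```

```text
t 1.6 j [-1.145e+00  7.400e-01  1.274e+00  2.149e+00  1.000e-03  2.700e-02] p [ 0.2679 -0.5894  0.4067] w 0.0854
toolY world [-0.017  0.041 -0.999] toolZ [0.922 0.388 0.   ] F yoke [ 0.7 -0.4 -0.6]
station: tilt deg x -2.5 y 0.1 toolZ [0.033 0.999 0.   ]
grasp pt yoke [ 0.4421 -0.4439  0.0933] tcp stn [ 0.2902 -0.4438  0.4067]
```

Request:
move_arm([
  {"grip": 0, "linear": [0, -0.25, 0], "twist": 0},
  {"grip": 0, "linear": [0, -0.25, 0], "twist": 0},
  {"grip": 0, "linear": [0, -0.25, 0], "twist": 0},
  {"grip": 0, "linear": [0, -0.25, 0], "twist": 0},
  {"grip": 0, "linear": [0, -0.25, 0], "twist": 0},
])

```text
clock: 2.1
eef_pos: [0.2483, -0.5484, 0.5316]
tool_rot: [0.614, -0.345, 0.439, -0.557]
ft_force: [-0.2, -0.4, -0.8]
grip_width: 0.0852
```

```bash
python3 -c "
from h import *
st()"
```

```text
t 2.1 j [-1.146e+00  5.410e-01  1.275e+00  2.149e+00  2.000e-03  3.300e-02] p [ 0.2483 -0.5484  0.5316] w 0.0852
toolY world [ 0.065 -0.14  -0.988] toolZ [0.924 0.382 0.007] F yoke [-0.3 -0.4 -0.8]
station: tilt deg x 8.9 y 0.0 toolZ [0.04  0.999 0.007]
grasp pt yoke [ 0.4801 -0.4445  0.2219] tcp stn [ 0.2447 -0.4445  0.5316]
```

Request:
move_arm([
  {"grip": 0, "linear": [0, -0.25, 0], "twist": 0},
  {"grip": 0, "linear": [0, -0.25, 0], "twist": 0},
  {"grip": 0, "linear": [0, -0.25, 0], "twist": 0},
  {"grip": 0, "linear": [0, -0.25, 0], "twist": 0},
  {"grip": 0, "linear": [0, -0.25, 0], "twist": 0},
])

```text
clock: 2.6
eef_pos: [0.2174, -0.4818, 0.6501]
tool_rot: [0.643, -0.28, 0.498, -0.51]
ft_force: [0.7, 0.5, -0.1]
grip_width: 0.0857
```

Request:
move_arm([
  {"grip": 0, "linear": [0, -0.25, 0], "twist": 0},
  {"grip": 0, "linear": [0, -0.25, 0], "twist": 0},
  {"grip": 0, "linear": [0, -0.25, 0], "twist": 0},
  {"grip": 0, "linear": [0, -0.25, 0], "twist": 0},
  {"grip": 0, "linear": [0, -0.25, 0], "twist": 0},
])

```text
clock: 3.1
eef_pos: [0.1771, -0.3938, 0.7512]
tool_rot: [0.665, -0.211, 0.552, -0.457]
ft_force: [0.5, -0.4, -0.3]
grip_width: 0.0853
```

```bash
python3 -c "
from h import *
st()"
```

```text
t 3.1 j [-1.150e+00  1.230e-01  1.275e+00  2.150e+00  2.000e-03  4.500e-02] p [ 0.1771 -0.3938  0.7512] w 0.0853
toolY world [ 0.224 -0.494 -0.84 ] toolZ [0.927 0.375 0.026] F yoke [ 0.2  0.3 -0.5]
station: tilt deg x 32.9 y -0.2 toolZ [0.047 0.999 0.026]
grasp pt yoke [ 0.4735 -0.4444  0.502 ] tcp stn [ 0.0745 -0.4445  0.7512]
```

Request:
move_arm([
  {"grip": 0, "linear": [0, -0.25, 0], "twist": 0},
  {"grip": 0, "linear": [0, -0.25, 0], "twist": 0},
  {"grip": 0, "linear": [-0.1, 0.1, 0], "twist": -0.015},
  {"grip": 0, "linear": [-0.15, 0.04, 0.12], "twist": -0.01},
  {"grip": 0, "linear": [-0.15, 0.04, 0.12], "twist": 0},
])

```text
clock: 3.6
eef_pos: [0.1803, -0.2924, 0.7307]
tool_rot: [0.684, -0.165, 0.571, -0.423]
ft_force: [0.9, 0.3, 0.6]
grip_width: 0.0856
```

```bash
python3 -c "
from h import *
st()"
```

```text
t 3.6 j [-0.84  -0.262  0.7    1.86  -0.202  0.264] p [ 0.1803 -0.2924  0.7307] w 0.0856
toolY world [ 0.258 -0.588 -0.767] toolZ [0.921 0.389 0.011] F yoke [0.5 1.  0.4]
station: tilt deg x 39.9 y -0.7 toolZ [0.032 0.999 0.011]
grasp pt yoke [ 0.3871 -0.3989  0.5418] tcp stn [-0.0162 -0.3991  0.7307]
```

Request:
move_arm([
  {"grip": 0, "linear": [-0.15, 0.06, 0.13], "twist": -0.005},
  {"grip": 0, "linear": [-0.15, 0.06, 0.13], "twist": -0.005},
  {"grip": 0, "linear": [-0.15, 0.06, 0.13], "twist": -0.005},
  {"grip": 0, "linear": [-0.15, 0.06, 0.13], "twist": 0},
  {"grip": 0, "linear": [-0.15, 0.06, 0.13], "twist": 0},
])

```text
clock: 4.1
eef_pos: [0.2561, -0.1668, 0.597]
tool_rot: [0.682, -0.152, 0.578, -0.422]
ft_force: [0.2, -0.1, -0.4]
grip_width: 0.0852
```

```bash
python3 -c "
from h import *
st()"
```

```text
t 4.1 j [ 0.086 -0.374  0.208  1.858 -0.668  1.15 ] p [ 0.2561 -0.1668  0.597 ] w 0.0852
toolY world [ 0.281 -0.598 -0.751] toolZ [0.916 0.401 0.023] F yoke [-0.1  0.2 -0.4]
station: tilt deg x 41.3 y 0.3 toolZ [0.02  1.    0.023]
grasp pt yoke [ 0.2394 -0.2778  0.4871] tcp stn [-0.0986 -0.2777  0.597 ]
```

Request:
move_arm([
  {"grip": 0, "linear": [-0.16, 0.06, 0.14], "twist": 0},
  {"grip": 0, "linear": [-0.16, 0.06, 0.14], "twist": 0},
  {"grip": 0, "linear": [-0.16, 0.06, 0.14], "twist": 0},
  {"grip": 0, "linear": [-0.16, 0.06, 0.14], "twist": 0},
  {"grip": 0, "linear": [-0.16, 0.06, 0.14], "twist": 0},
])

```text
clock: 4.6
eef_pos: [0.3523, -0.0299, 0.4532]
tool_rot: [0.671, -0.147, 0.586, -0.429]
ft_force: [1.0, -0.7, 1.3]
grip_width: 0.0853
```

```bash
python3 -c "
from h import *
st()"
```

```text
t 4.6 j [ 0.521 -0.172 -0.052  1.729 -0.724  1.711] p [ 0.3523 -0.0299  0.4532] w 0.0853
toolY world [ 0.305 -0.589 -0.748] toolZ [0.913 0.403 0.056] F yoke [1.6 0.6 0.4]
station: tilt deg x 41.5 y 1.8 toolZ [0.016 0.998 0.056]
grasp pt yoke [ 0.0845 -0.1337  0.4255] tcp stn [-0.1827 -0.1331  0.4532]
```

Request:
move_arm([
  {"grip": 0, "linear": [-0.15, 0.03, 0.12], "twist": 0},
  {"grip": 0, "linear": [-0.15, 0.03, 0.12], "twist": 0},
  {"grip": 0, "linear": [-0.15, 0.03, 0.12], "twist": 0},
  {"grip": 0, "linear": [-0.14, 0.03, 0.11], "twist": 0},
  {"grip": 0, "linear": [0, 0, 0], "twist": 0},
])

```text
clock: 5.1
eef_pos: [0.4136, 0.0819, 0.3621]
tool_rot: [0.665, -0.148, 0.59, -0.433]
ft_force: [0.3, -1.6, -0.4]
grip_width: 0.0853
```

Run:
```python
from h import *
T,p=st()
w,d=bot.camera("wrist");cv2.imwrite("pics/w1.png",cv2.resize(w,None,fx=1.5,fy=1.5));np.savez("w1.npz",p=w,d=d)
s,ds=bot.camera("scene")
q=bot.camera_params("wrist");K=q["camera_matrix"];X=q["T_tool_cam"]
v,u=np.indices(d.shape);a=(u-K[0,2]);b=(v-K[1,2]);r=np.hypot(a,b)+1e-9;th=r/K[0,0]
c=np.stack([d*np.tan(th)*a/r,d*np.tan(th)*b/r,d],-1)
L=YR.inv().apply(T.apply(c.reshape(-1,3)@X[:3,:3].T+X[:3,3])+p-YO).reshape(c.shape)
np.save("L1.npy",L)
P=w.astype(int);near=(d>0)&(np.hypot(L[...,0],L[...,1])<.1)&(L[...,2]>.13)&(L[...,2]<.26)
red=near&(P[...,2]>2*P[...,1])&(P[...,2]>60);rr=L[red]
print("red",len(rr),np.percentile(rr,[1,50,99],axis=0).round(3).tolist())
m=rr[np.hypot(rr[:,0],rr[:,1])>.045]
f=least_squares(lambda k:np.hypot(m[:,0]-k[0],m[:,1]-k[1])-.06,[0,0],loss="soft_l1",f_scale=.004);print("centre",f.x)
blk=near&(P.max(-1)<60)&(L[...,2]>.195);g=L[blk];print("blk",len(g),np.percentile(g,[5,50,95],axis=0).round(3).tolist())
```

```text
t 5.1 j [ 0.682  0.075 -0.054  1.602 -0.706  1.925] p [0.4136 0.0819 0.3621] w 0.0853
toolY world [ 0.314 -0.581 -0.751] toolZ [0.913 0.401 0.072] F yoke [ 1.  -0.4 -1.4]
station: tilt deg x 41.2 y 2.4 toolZ [0.018 0.997 0.072]
grasp pt yoke [-0.0312 -0.0314  0.4005] tcp stn [-0.2586 -0.0306  0.3621]
red 3870 [[-0.065, -0.063, 0.17], [-0.001, -0.0, 0.176], [0.061, 0.062, 0.18]]
centre [-0.00244721 -0.00054392]
blk 546 [[-0.069, -0.027, 0.2], [-0.061, -0.018, 0.235], [-0.008, -0.005, 0.237]]
```

View pics/w1.png

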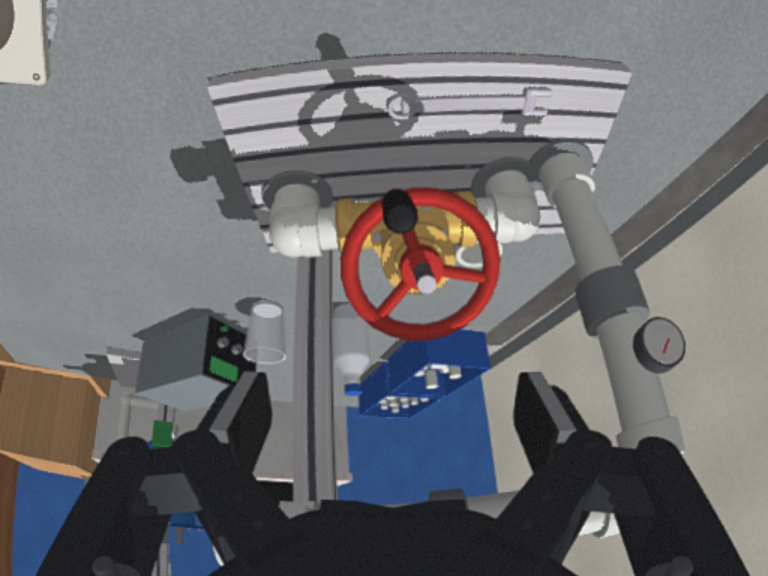

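Wrist view: wheel centred at about (420,265), grip end at (400,218) toward the spanner side, stem tip at (427,285). All agrees with the fit: grip at about 197° in the yoke frame.

```bash
cat >> h.py <<'E'
C=np.array([-.0025,-.0005]);RAD=.06
def to(x,y,z,n=5):
    T,p=st();g=YR.inv().apply(p-T.apply([0,.019,0])-YO);d=np.array([x,y,z])-g
    print("scaled/row",((T.inv()*YR).apply(d)/.2/n).round(3),"n",n)
E
python3 -c "
from h import *
L=np.load('L1.npy');P=np.load('w1.npz')['p'].astype(int)
m=(np.hypot(L[...,0]+.0025,L[...,1])<.009)&(L[...,2]>.19)&(L[...,2]<.24);print('stem tip',np.percentile(L[m][:,2],[50,90,97]),L[m][:,:2].mean(0))
to(-.060,-.018,.285,5);to(-.060,-.018,.215,10)"
```

```text
stem tip [0.20908044 0.21042129 0.21085015] [-0.00276318 -0.00040761]
t 5.2 j [ 0.68   0.069 -0.053  1.606 -0.708  1.923] p [0.413  0.0802 0.3652] w 0.0855
toolY world [ 0.316 -0.58  -0.75 ] toolZ [0.913 0.401 0.075] F yoke [ 0.3 -0.2  1.1]
station: tilt deg x 41.3 y 2.5 toolZ [0.018 0.997 0.075]
grasp pt yoke [-0.0283 -0.0327  0.402 ] tcp stn [-0.2572 -0.0318  0.3652]
scaled/row [-0.039  0.116  0.007] n 5
t 5.2 j [ 0.68   0.069 -0.053  1.606 -0.708  1.923] p [0.413  0.0802 0.3652] w 0.0855
toolY world [ 0.316 -0.58  -0.75 ] toolZ [0.913 0.401 0.075] F yoke [ 0.3 -0.2  1.1]
station: tilt deg x 41.3 y 2.5 toolZ [0.018 0.997 0.075]
grasp pt yoke [-0.0283 -0.0327  0.402 ] tcp stn [-0.2572 -0.0318  0.3652]
scaled/row [-0.021  0.093  0.002] n 10
```

Request:
move_arm([
  {"grip": 0, "linear": [-0.04, 0.12, 0.01], "twist": 0},
  {"grip": 0, "linear": [-0.04, 0.12, 0.01], "twist": 0},
  {"grip": 0, "linear": [-0.04, 0.12, 0.01], "twist": 0},
  {"grip": 0, "linear": [-0.04, 0.12, 0.01], "twist": 0},
  {"grip": 0, "linear": [-0.04, 0.12, 0.01], "twist": 0},
])

```text
clock: 5.7
eef_pos: [0.4525, 0.0406, 0.2609]
tool_rot: [0.652, -0.148, 0.599, -0.44]
ft_force: [0.3, -0.2, -0.4]
grip_width: 0.0854
```

```bash
python3 -c "
from h import *
to(-.060,-.018,.215,4)"
```

```text
t 5.7 j [ 0.546  0.096 -0.295  1.194 -0.721  1.751] p [0.4525 0.0406 0.2609] w 0.0854
toolY world [ 0.334 -0.569 -0.751] toolZ [0.912 0.396 0.106] F yoke [ 0.   0.2 -0.6]
station: tilt deg x 41.0 y 3.8 toolZ [0.022 0.994 0.106]
grasp pt yoke [-0.0511 -0.0138  0.2875] tcp stn [-0.2048 -0.0125  0.2609]
scaled/row [-0.015  0.089 -0.012] n 4
```

Request:
move_arm([
  {"grip": 0, "linear": [-0.015, 0.09, -0.01], "twist": 0},
  {"grip": 0, "linear": [-0.015, 0.09, -0.01], "twist": 0},
  {"grip": 0, "linear": [-0.015, 0.09, -0.01], "twist": 0},
  {"grip": 0, "linear": [-0.015, 0.08, -0.01], "twist": 0},
  {"grip": 0, "linear": [0, 0, 0], "twist": 0},
])

```text
clock: 6.2
eef_pos: [0.4651, -0.0002, 0.2069]
tool_rot: [0.644, -0.15, 0.606, -0.441]
ft_force: [0.5, -0.5, -0.1]
grip_width: 0.0856
```

```bash
python3 -c "
from h import *
to(-.060,-.018,.213,2)
w,d=bot.camera('wrist');cv2.imwrite('pics/w2.png',cv2.resize(w,None,fx=1.5,fy=1.5))"
```

```text
t 6.2 j [ 0.443  0.106 -0.438  0.94  -0.718  1.628] p [ 4.651e-01 -2.000e-04  2.069e-01] w 0.0856
toolY world [ 0.342 -0.566 -0.75 ] toolZ [0.914 0.387 0.124] F yoke [ 0.4  0.3 -0.5]
station: tilt deg x 41.1 y 4.2 toolZ [0.031 0.992 0.124]
grasp pt yoke [-0.0509 -0.0196  0.2189] tcp stn [-0.1624 -0.0182  0.2069]
scaled/row [-0.024  0.014  0.001] n 2
```

View pics/w2.png

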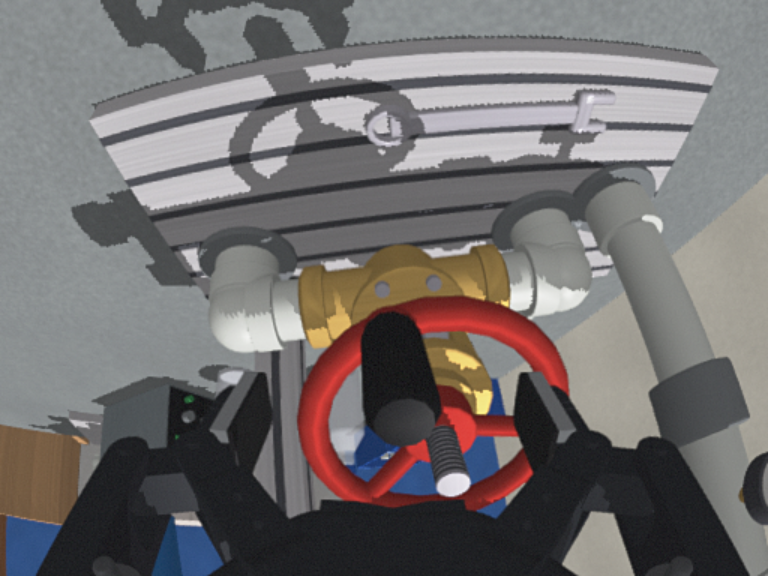

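Grip (black, end at about (405,420)) lies between the open fingers; the tool goes a little further to −x, then closes.

Request:
move_arm([
  {"grip": 0, "linear": [-0.03, 0.015, 0], "twist": -0.01},
  {"grip": 0.3, "linear": [-0.02, 0.01, 0], "twist": -0.01},
  {"grip": 0.6, "linear": [0, 0, 0], "twist": 0},
  {"grip": 1, "linear": [0, 0, 0], "twist": 0},
  {"grip": 1, "linear": [0, 0, 0], "twist": 0},
])

```text
clock: 6.75
eef_pos: [0.4668, 0.0067, 0.2023]
tool_rot: [0.654, -0.139, 0.595, -0.447]
ft_force: [-7.9, 0.3, 3.7]
grip_width: 0.0283
```

Request:
move_arm([
  {"grip": 1, "linear": [0, 0, 0], "twist": 0},
  {"grip": 1, "linear": [0, 0, 0], "twist": 0},
  {"grip": 1, "linear": [0, 0, 0], "twist": 0},
  {"grip": 1, "linear": [0, 0, 0], "twist": 0},
  {"grip": 1, "linear": [0, 0, 0], "twist": 0},
])

```text
clock: 7.25
eef_pos: [0.466, 0.0068, 0.2023]
tool_rot: [0.655, -0.139, 0.594, -0.446]
ft_force: [0.5, 1.3, 3.0]
grip_width: 0.0232
```

```bash
python3 -c "
from h import *
st()"
```

```text
t 7.25 j [ 0.458  0.115 -0.441  0.931 -0.72   1.601] p [0.466  0.0068 0.2023] w 0.0232
toolY world [ 0.348 -0.563 -0.749] toolZ [0.902 0.42  0.103] F yoke [1.1 1.  3. ]
station: tilt deg x 41.1 y 4.6 toolZ [-0.004  0.995  0.103]
grasp pt yoke [-0.0585 -0.0159  0.219 ] tcp stn [-0.1684 -0.0144  0.2023]
```

```bash
cat >> h.py <<'E'
def circ(step=12,n=5,gain=1.0,r=.0585):
    T,p=st();g=YR.inv().apply(p-T.apply([0,.019,0])-YO);e=g[:2]-C;ph=np.degrees(np.arctan2(e[1],e[0]))%360
    print("PHI",ph.round(1),"r",np.hypot(*e).round(4),"z",g[2].round(4))
    q=np.array([*e,g[2]])
    for k in range(1,n+1):
        a=np.radians(ph+k*step);rr=np.hypot(*e)+(r-np.hypot(*e))*min(1,k/3)
        t=np.array([rr*np.cos(a),rr*np.sin(a),g[2]+(.217-g[2])*min(1,k/3)])
        print(((T.inv()*YR).apply(t-q)*gain/.2).round(3).tolist());q=t
E
python3 -c "
from h import *
circ(12,10)"
```

```text
t 7.25 j [ 0.458  0.115 -0.441  0.931 -0.72   1.601] p [0.466  0.0068 0.2023] w 0.0232
toolY world [ 0.348 -0.563 -0.749] toolZ [0.902 0.42  0.103] F yoke [1.1 1.  3. ]
station: tilt deg x 41.1 y 4.6 toolZ [-0.004  0.995  0.103]
grasp pt yoke [-0.0585 -0.0159  0.219 ] tcp stn [-0.1684 -0.0144  0.2023]
PHI 195.4 r 0.0581 z 0.219
[0.025, -0.0, -0.056]
[0.036, 0.001, -0.049]
[0.046, 0.002, -0.041]
[0.053, 0.0, -0.03]
[0.058, 0.002, -0.018]
[0.061, 0.003, -0.005]
[0.061, 0.004, 0.007]
[0.058, 0.005, 0.02]
[0.052, 0.005, 0.031]
[0.045, 0.006, 0.041]
```

Request:
move_arm([
  {"grip": 1, "linear": [0.025, 0, -0.056], "twist": 0},
  {"grip": 1, "linear": [0.036, 0, -0.049], "twist": 0},
  {"grip": 1, "linear": [0.046, 0, -0.041], "twist": 0},
  {"grip": 1, "linear": [0.053, 0, -0.03], "twist": 0},
  {"grip": 1, "linear": [0.058, 0, -0.018], "twist": 0},
])

```text
clock: 7.75
eef_pos: [0.4422, -0.0333, 0.2227]
tool_rot: [0.654, -0.142, 0.588, -0.455]
ft_force: [-2.4, 7.7, -1.0]
grip_width: 0.0235
```

```bash
python3 -c "
from h import *
circ(12,10)"
```

```text
t 7.75 j [ 0.374 -0.006 -0.504  0.909 -0.688  1.48 ] p [ 0.4422 -0.0333  0.2227] w 0.0235
toolY world [ 0.349 -0.545 -0.762] toolZ [0.898 0.428 0.105] F yoke [-6.9  1.1  4.1]
station: tilt deg x 39.9 y 5.1 toolZ [-0.013  0.994  0.105]
grasp pt yoke [-0.0247 -0.0546  0.2187] tcp stn [-0.1419 -0.0529  0.2227]
PHI 247.7 r 0.0584 z 0.2187
[0.059, 0.003, -0.014]
[0.061, 0.005, -0.002]
[0.06, 0.006, 0.011]
[0.056, 0.004, 0.024]
[0.05, 0.005, 0.035]
[0.042, 0.005, 0.044]
[0.032, 0.006, 0.052]
[0.02, 0.006, 0.058]
[0.007, 0.006, 0.06]
[-0.005, 0.005, 0.061]
```

Request:
move_arm([
  {"grip": 1, "linear": [0.059, 0.003, -0.014], "twist": 0},
  {"grip": 1, "linear": [0.061, 0.004, -0.002], "twist": 0},
  {"grip": 1, "linear": [0.06, 0.005, 0.01], "twist": 0},
  {"grip": 1, "linear": [0.057, 0.004, 0.022], "twist": 0},
  {"grip": 1, "linear": [0.052, 0.004, 0.032], "twist": 0},
])

```text
clock: 8.25
eef_pos: [0.4616, -0.0701, 0.2549]
tool_rot: [0.657, -0.145, 0.579, -0.461]
ft_force: [-6.7, 8.8, 4.5]
grip_width: 0.023
```

```bash
python3 -c "
from h import *
circ(12,10)"
```

```text
t 8.25 j [ 0.251 -0.039 -0.442  0.916 -0.646  1.316] p [ 0.4616 -0.0701  0.2549] w 0.023
toolY world [ 0.343 -0.534 -0.773] toolZ [0.894 0.437 0.095] F yoke [-5.7 -2.4 10.2]
station: tilt deg x 38.9 y 5.0 toolZ [-0.023  0.995  0.095]
grasp pt yoke [ 0.0282 -0.0523  0.2185] tcp stn [-0.1004 -0.0506  0.2549]
PHI 300.6 r 0.0602 z 0.2185
[0.047, 0.007, 0.041]
[0.037, 0.007, 0.05]
[0.025, 0.008, 0.056]
[0.016, 0.005, 0.059]
[0.003, 0.005, 0.061]
[-0.01, 0.005, 0.06]
[-0.022, 0.005, 0.057]
[-0.033, 0.004, 0.051]
[-0.043, 0.003, 0.043]
[-0.051, 0.002, 0.033]
```

Request:
move_arm([
  {"grip": 1, "linear": [0.048, 0.003, 0.041], "twist": 0},
  {"grip": 1, "linear": [0.039, 0.003, 0.049], "twist": 0},
  {"grip": 1, "linear": [0.028, 0.003, 0.055], "twist": 0},
  {"grip": 1, "linear": [0.018, 0.003, 0.059], "twist": 0},
  {"grip": 1, "linear": [0.007, 0.003, 0.061], "twist": 0},
])

```text
clock: 8.75
eef_pos: [0.5087, -0.0744, 0.2734]
tool_rot: [0.666, -0.147, 0.574, -0.454]
ft_force: [-6.8, -0.2, 5.5]
grip_width: 0.023
```

```bash
sed -i 's/(.217-g\[2\])/(.218-g[2])/; s/r=.0585/r=.0595/' h.py; python3 -c "
from h import *
circ(11.5,10,1.05)"
```

```text
t 8.75 j [ 0.218  0.049 -0.302  0.967 -0.646  1.278] p [ 0.5087 -0.0744  0.2734] w 0.023
toolY world [ 0.325 -0.545 -0.773] toolZ [0.898 0.435 0.071] F yoke [ 1.2 -6.2  6. ]
station: tilt deg x 39.1 y 3.9 toolZ [-0.02   0.997  0.071]
grasp pt yoke [ 0.0581 -0.0109  0.2186] tcp stn [-0.0768 -0.0096  0.2734]
PHI 350.2 r 0.0615 z 0.2186
[-0.001, 0.005, 0.064]
[-0.014, 0.005, 0.062]
[-0.026, 0.005, 0.057]
[-0.033, 0.003, 0.053]
[-0.043, 0.002, 0.045]
[-0.051, 0.001, 0.036]
[-0.057, 0.001, 0.025]
[-0.061, -0.0, 0.013]
[-0.063, -0.001, 0.0]
[-0.061, -0.002, -0.012]
```

Request:
move_arm([
  {"grip": 1, "linear": [0.006, 0.003, 0.063], "twist": 0},
  {"grip": 1, "linear": [-0.006, 0.003, 0.063], "twist": 0},
  {"grip": 1, "linear": [-0.018, 0.003, 0.06], "twist": 0},
  {"grip": 1, "linear": [-0.029, 0.003, 0.055], "twist": 0},
  {"grip": 1, "linear": [-0.039, 0.002, 0.048], "twist": 0},
])

```text
clock: 9.25
eef_pos: [0.5505, -0.0436, 0.2655]
tool_rot: [0.671, -0.147, 0.573, -0.447]
ft_force: [-5.9, -1.0, 6.1]
grip_width: 0.0231
```

```bash
sed -i 's/^C=.*;RAD=.06/C=np.array([-.0005,-.0005])/' h.py; python3 -c "
from h import *
circ(11.5,10,1.05)"
```

```text
t 9.25 j [ 0.269  0.168 -0.187  1.017 -0.67   1.344] p [ 0.5505 -0.0436  0.2655] w 0.0231
toolY world [ 0.314 -0.557 -0.769] toolZ [0.901 0.431 0.055] F yoke [ 2.6 -5.7  5.8]
station: tilt deg x 39.6 y 3.0 toolZ [-0.015  0.998  0.055]
grasp pt yoke [0.0448 0.0403 0.2189] tcp stn [-0.0873  0.0413  0.2655]
PHI 42.0 r 0.061 z 0.2189
[-0.05, 0.002, 0.04]
[-0.056, 0.001, 0.029]
[-0.061, 0.001, 0.017]
[-0.062, -0.001, 0.007]
[-0.062, -0.002, -0.005]
[-0.06, -0.003, -0.018]
[-0.055, -0.003, -0.029]
[-0.048, -0.003, -0.04]
[-0.039, -0.004, -0.049]
[-0.029, -0.004, -0.055]
```

Request:
move_arm([
  {"grip": 1, "linear": [-0.048, 0.002, 0.041], "twist": 0},
  {"grip": 1, "linear": [-0.055, 0.001, 0.031], "twist": 0},
  {"grip": 1, "linear": [-0.06, 0.001, 0.02], "twist": 0},
  {"grip": 1, "linear": [-0.063, 0, 0.009], "twist": 0},
  {"grip": 1, "linear": [-0.063, -0.001, -0.003], "twist": 0},
])

```text
clock: 9.75
eef_pos: [0.5535, -0.0006, 0.2364]
tool_rot: [0.671, -0.142, 0.581, -0.439]
ft_force: [2.3, -3.4, 4.5]
grip_width: 0.0228
```

Request:
move_arm([
  {"grip": 1, "linear": [-0.061, -0.002, -0.015], "twist": 0},
  {"grip": 1, "linear": [-0.057, -0.003, -0.026], "twist": 0},
  {"grip": 1, "linear": [-0.051, -0.003, -0.037], "twist": 0},
  {"grip": 1, "linear": [-0.043, -0.003, -0.046], "twist": 0},
  {"grip": 1, "linear": [-0.034, -0.003, -0.053], "twist": 0},
])

```text
clock: 10.25
eef_pos: [0.5118, 0.0222, 0.2066]
tool_rot: [0.665, -0.139, 0.588, -0.439]
ft_force: [4.7, -1.6, 4.4]
grip_width: 0.0225
```

```bash
python3 -c "
from h import *
circ(11,15,1.1)"
```

```text
t 10.25 j [ 0.447  0.215 -0.307  0.981 -0.725  1.585] p [0.5118 0.0222 0.2066] w 0.0225
toolY world [ 0.333 -0.576 -0.747] toolZ [0.904 0.421 0.078] F yoke [5.4 3.6 1.4]
station: tilt deg x 41.4 y 3.5 toolZ [-0.004  0.997  0.078]
grasp pt yoke [-0.0519  0.0324  0.2192] tcp stn [-0.1633  0.0336  0.2066]
PHI 147.4 r 0.0611 z 0.2192
[-0.024, -0.003, -0.06]
[-0.012, -0.003, -0.062]
[0.0, -0.002, -0.063]
[0.009, -0.003, -0.062]
[0.021, -0.003, -0.059]
[0.032, -0.002, -0.054]
[0.042, -0.001, -0.047]
[0.05, 0.0, -0.038]
[0.056, 0.002, -0.028]
[0.06, 0.002, -0.017]
[0.062, 0.003, -0.005]
[0.062, 0.004, 0.007]
[0.06, 0.005, 0.019]
[0.055, 0.005, 0.03]
[0.048, 0.005, 0.04]
```

Request:
move_arm([
  {"grip": 1, "linear": [-0.024, -0.003, -0.058], "twist": 0},
  {"grip": 1, "linear": [-0.012, -0.003, -0.062], "twist": 0},
  {"grip": 1, "linear": [0, -0.002, -0.063], "twist": 0},
  {"grip": 1, "linear": [0.011, -0.002, -0.062], "twist": 0},
  {"grip": 1, "linear": [0.022, -0.002, -0.059], "twist": 0},
])

```text
clock: 10.75
eef_pos: [0.459, 0.0011, 0.2043]
tool_rot: [0.659, -0.136, 0.593, -0.442]
ft_force: [12.0, -4.3, -3.0]
grip_width: 0.0229
```

Request:
move_arm([
  {"grip": 1, "linear": [0.032, -0.002, -0.054], "twist": 0},
  {"grip": 1, "linear": [0.042, -0.001, -0.047], "twist": 0},
  {"grip": 1, "linear": [0.05, 0, -0.038], "twist": 0},
  {"grip": 1, "linear": [0.056, 0.001, -0.028], "twist": 0},
  {"grip": 1, "linear": [0.06, 0.002, -0.017], "twist": 0},
])

```text
clock: 11.25
eef_pos: [0.4422, -0.0431, 0.2297]
tool_rot: [0.653, -0.138, 0.593, -0.451]
ft_force: [8.3, 6.3, -3.7]
grip_width: 0.0232
```

```bash
python3 -c "
from h import *
circ(11,15,1.1)"
```

```text
t 11.25 j [ 0.359 -0.021 -0.509  0.903 -0.702  1.464] p [ 0.4422 -0.0431  0.2297] w 0.0232
toolY world [ 0.355 -0.556 -0.751] toolZ [0.899 0.425 0.11 ] F yoke [-4.  10.1 -1.5]
station: tilt deg x 40.8 y 5.1 toolZ [-0.01   0.994  0.11 ]
grasp pt yoke [-0.0137 -0.0586  0.2188] tcp stn [-0.133  -0.0569  0.2297]
PHI 257.2 r 0.0596 z 0.2188
[0.063, 0.004, -0.004]
[0.062, 0.005, 0.008]
[0.059, 0.006, 0.02]
[0.055, 0.005, 0.03]
[0.048, 0.006, 0.04]
[0.039, 0.006, 0.049]
[0.029, 0.007, 0.055]
[0.018, 0.006, 0.06]
[0.006, 0.006, 0.062]
[-0.006, 0.006, 0.062]
[-0.018, 0.005, 0.06]
[-0.029, 0.004, 0.056]
[-0.039, 0.003, 0.049]
[-0.048, 0.002, 0.041]
[-0.055, 0.0, 0.031]
```

Request:
move_arm([
  {"grip": 1, "linear": [0.063, 0.004, -0.004], "twist": 0},
  {"grip": 1, "linear": [0.062, 0.004, 0.008], "twist": 0},
  {"grip": 1, "linear": [0.059, 0.004, 0.02], "twist": 0},
  {"grip": 1, "linear": [0.055, 0.004, 0.03], "twist": 0},
  {"grip": 1, "linear": [0.048, 0.004, 0.04], "twist": 0},
])

```text
clock: 11.75
eef_pos: [0.467, -0.0729, 0.2585]
tool_rot: [0.657, -0.143, 0.581, -0.458]
ft_force: [-10.2, 7.1, 9.5]
grip_width: 0.0229
```

Request:
move_arm([
  {"grip": 1, "linear": [0.039, 0.004, 0.049], "twist": 0},
  {"grip": 1, "linear": [0.03, 0.004, 0.055], "twist": 0},
  {"grip": 1, "linear": [0.019, 0.004, 0.06], "twist": 0},
  {"grip": 1, "linear": [0.008, 0.004, 0.062], "twist": 0},
  {"grip": 1, "linear": [-0.004, 0.004, 0.062], "twist": 0},
])

```text
clock: 12.25
eef_pos: [0.5125, -0.0732, 0.2738]
tool_rot: [0.669, -0.143, 0.579, -0.445]
ft_force: [-5.4, -6.8, 9.6]
grip_width: 0.0228
```

```bash
python3 -c "
from h import *
circ(11,15,1.1)"
```

```text
t 12.25 j [ 0.232  0.065 -0.293  0.972 -0.672  1.297] p [ 0.5125 -0.0732  0.2738] w 0.0228
toolY world [ 0.324 -0.563 -0.76 ] toolZ [0.901 0.43  0.065] F yoke [ 9.  -7.7  5.1]
station: tilt deg x 40.3 y 3.4 toolZ [-0.013  0.998  0.065]
grasp pt yoke [ 0.0583 -0.0068  0.2187] tcp stn [-0.0763 -0.0057  0.2738]
PHI 353.9 r 0.0592 z 0.2187
[-0.001, 0.005, 0.062]
[-0.013, 0.004, 0.061]
[-0.024, 0.004, 0.058]
[-0.035, 0.002, 0.052]
[-0.045, 0.001, 0.044]
[-0.052, -0.0, 0.035]
[-0.058, -0.001, 0.024]
[-0.061, -0.002, 0.013]
[-0.063, -0.002, 0.001]
[-0.062, -0.003, -0.011]
[-0.058, -0.004, -0.023]
[-0.053, -0.004, -0.033]
[-0.046, -0.004, -0.043]
[-0.037, -0.005, -0.051]
[-0.026, -0.004, -0.057]
```

Request:
move_arm([
  {"grip": 1, "linear": [0.003, 0.003, 0.062], "twist": 0},
  {"grip": 1, "linear": [-0.01, 0.003, 0.061], "twist": 0},
  {"grip": 1, "linear": [-0.021, 0.003, 0.058], "twist": 0},
  {"grip": 1, "linear": [-0.032, 0.002, 0.053], "twist": 0},
  {"grip": 1, "linear": [-0.042, 0.001, 0.046], "twist": 0},
])

```text
clock: 12.75
eef_pos: [0.5523, -0.0405, 0.264]
tool_rot: [0.672, -0.142, 0.579, -0.439]
ft_force: [-1.6, -3.0, 4.8]
grip_width: 0.023
```

Request:
move_arm([
  {"grip": 1, "linear": [-0.05, 0, 0.037], "twist": 0},
  {"grip": 1, "linear": [-0.056, 0, 0.027], "twist": 0},
  {"grip": 1, "linear": [-0.06, -0.001, 0.016], "twist": 0},
  {"grip": 1, "linear": [-0.062, -0.002, 0.005], "twist": 0},
  {"grip": 1, "linear": [-0.062, -0.003, -0.007], "twist": 0},
])

```text
clock: 13.25
eef_pos: [0.5495, 0.0056, 0.2306]
tool_rot: [0.672, -0.14, 0.583, -0.434]
ft_force: [-2.2, -4.1, 5.9]
grip_width: 0.0228
```

```bash
python3 -c "
from h import *
circ(7,10,1.1)"
```

```text
t 13.25 j [ 0.384  0.247 -0.197  1.023 -0.721  1.503] p [0.5495 0.0056 0.2306] w 0.0228
toolY world [ 0.319 -0.583 -0.747] toolZ [0.905 0.42  0.058] F yoke [ 5.8 -3.8  2.9]
station: tilt deg x 41.6 y 2.6 toolZ [-0.003  0.998  0.058]
grasp pt yoke [-0.0129  0.06    0.2191] tcp stn [-0.1324  0.0609  0.2306]
PHI 101.6 r 0.0618 z 0.2191
[-0.038, -0.001, -0.016]
[-0.036, -0.001, -0.02]
[-0.032, -0.001, -0.024]
[-0.031, -0.003, -0.025]
[-0.028, -0.003, -0.028]
[-0.024, -0.003, -0.031]
[-0.02, -0.003, -0.034]
[-0.016, -0.003, -0.036]
[-0.012, -0.003, -0.038]
[-0.007, -0.002, -0.039]
```

Request:
move_arm([
  {"grip": 1, "linear": [-0.037, -0.001, -0.013], "twist": 0},
  {"grip": 1, "linear": [-0.035, -0.001, -0.018], "twist": 0},
  {"grip": 1, "linear": [-0.033, -0.002, -0.022], "twist": 0},
  {"grip": 1, "linear": [-0.03, -0.002, -0.025], "twist": 0},
  {"grip": 1, "linear": [-0.027, -0.002, -0.028], "twist": 0},
])

```text
clock: 13.75
eef_pos: [0.5207, 0.0214, 0.2101]
tool_rot: [0.67, -0.138, 0.586, -0.434]
ft_force: [3.7, -2.5, 7.4]
grip_width: 0.0231
```

Request:
move_arm([
  {"grip": 1, "linear": [-0.024, -0.003, -0.031], "twist": 0},
  {"grip": 1, "linear": [-0.02, -0.003, -0.034], "twist": 0},
  {"grip": 1, "linear": [-0.016, -0.003, -0.036], "twist": 0},
  {"grip": 1, "linear": [-0.012, -0.003, -0.038], "twist": 0},
  {"grip": 1, "linear": [-0.007, -0.002, -0.039], "twist": 0},
])

```text
clock: 14.25
eef_pos: [0.4833, 0.0171, 0.2014]
tool_rot: [0.668, -0.135, 0.591, -0.432]
ft_force: [9.0, -6.0, 4.1]
grip_width: 0.0231
```

```bash
python3 -c "
from h import *
circ(7,10,1.1)"
```

```text
t 14.25 j [ 0.473  0.184 -0.372  0.981 -0.742  1.626] p [0.4833 0.0171 0.2014] w 0.0231
toolY world [ 0.331 -0.59  -0.736] toolZ [0.906 0.418 0.072] F yoke [ 9.7  5.7 -2.5]
station: tilt deg x 42.4 y 3.1 toolZ [-0.001  0.997  0.072]
grasp pt yoke [-0.0612  0.0046  0.2195] tcp stn [-0.1705  0.0056  0.2014]
PHI 175.2 r 0.0609 z 0.2195
[0.003, 0.001, -0.041]
[0.008, 0.001, -0.04]
[0.013, 0.002, -0.038]
[0.015, -0.001, -0.037]
[0.02, -0.0, -0.035]
[0.024, -0.0, -0.032]
[0.027, 0.0, -0.029]
[0.031, 0.001, -0.026]
[0.034, 0.001, -0.022]
[0.036, 0.002, -0.017]
```

Request:
move_arm([
  {"grip": 1, "linear": [0.003, 0, -0.041], "twist": 0},
  {"grip": 1, "linear": [0.008, 0, -0.04], "twist": 0},
  {"grip": 1, "linear": [0.013, 0, -0.038], "twist": 0},
  {"grip": 1, "linear": [0.016, 0, -0.037], "twist": 0},
  {"grip": 1, "linear": [0.02, 0, -0.035], "twist": 0},
])

```text
clock: 14.75
eef_pos: [0.4543, -0.0037, 0.2065]
tool_rot: [0.663, -0.135, 0.593, -0.437]
ft_force: [12.4, -3.2, -0.5]
grip_width: 0.0231
```

```bash
python3 -c "
from h import *
circ(7,10,1.1)"
```

```text
t 14.75 j [ 0.457  0.098 -0.457  0.952 -0.737  1.602] p [ 0.4543 -0.0037  0.2065] w 0.0231
toolY world [ 0.339 -0.582 -0.739] toolZ [0.904 0.419 0.084] F yoke [ 6.1  9.9 -5.4]
station: tilt deg x 42.1 y 3.7 toolZ [-0.002  0.996  0.084]
grasp pt yoke [-0.0526 -0.0307  0.2194] tcp stn [-0.1637 -0.0295  0.2065]
PHI 210.1 r 0.0602 z 0.2194
[0.025, 0.002, -0.032]
[0.029, 0.003, -0.028]
[0.032, 0.003, -0.025]
[0.034, 0.001, -0.021]
[0.036, 0.001, -0.017]
[0.038, 0.002, -0.013]
[0.039, 0.002, -0.008]
[0.04, 0.003, -0.003]
[0.04, 0.003, 0.002]
[0.039, 0.003, 0.007]
```

Request:
move_arm([
  {"grip": 1, "linear": [0.025, 0.001, -0.032], "twist": 0},
  {"grip": 1, "linear": [0.029, 0.001, -0.028], "twist": 0},
  {"grip": 1, "linear": [0.032, 0.001, -0.025], "twist": 0},
  {"grip": 1, "linear": [0.034, 0.001, -0.021], "twist": 0},
  {"grip": 1, "linear": [0.036, 0.001, -0.017], "twist": 0},
])

```text
clock: 15.25
eef_pos: [0.442, -0.029, 0.2202]
tool_rot: [0.659, -0.139, 0.59, -0.446]
ft_force: [6.7, 5.4, -0.5]
grip_width: 0.0228
```

```bash
python3 -c "
from h import *
circ(7,10,1.1)"
```

```text
t 15.25 j [ 0.398  0.017 -0.496  0.927 -0.711  1.516] p [ 0.442  -0.029   0.2202] w 0.0228
toolY world [ 0.343 -0.563 -0.751] toolZ [0.901 0.424 0.094] F yoke [-1.9  8.3  0.9]
station: tilt deg x 40.9 y 4.4 toolZ [-0.008  0.996  0.094]
grasp pt yoke [-0.0298 -0.0527  0.2192] tcp stn [-0.1459 -0.0512  0.2202]
PHI 240.7 r 0.0598 z 0.2192
[0.037, 0.003, -0.015]
[0.039, 0.003, -0.01]
[0.039, 0.004, -0.006]
[0.04, 0.002, -0.001]
[0.04, 0.002, 0.004]
[0.039, 0.003, 0.008]
[0.038, 0.003, 0.013]
[0.036, 0.003, 0.018]
[0.033, 0.003, 0.022]
[0.03, 0.004, 0.026]
```

Request:
move_arm([
  {"grip": 1, "linear": [0.037, 0.002, -0.015], "twist": 0},
  {"grip": 1, "linear": [0.039, 0.002, -0.01], "twist": 0},
  {"grip": 1, "linear": [0.039, 0.002, -0.006], "twist": 0},
  {"grip": 1, "linear": [0.04, 0.002, -0.001], "twist": 0},
  {"grip": 1, "linear": [0.04, 0.002, 0.004], "twist": 0},
])

```text
clock: 15.75
eef_pos: [0.4439, -0.0501, 0.2354]
tool_rot: [0.659, -0.145, 0.578, -0.459]
ft_force: [-6.9, 11.4, 8.0]
grip_width: 0.0228
```

```bash
python3 -c "
from h import *
circ(7,10,1.1)"
```

```text
t 15.75 j [ 0.32  -0.032 -0.486  0.921 -0.664  1.402] p [ 0.4439 -0.0501  0.2354] w 0.0228
toolY world [ 0.339 -0.537 -0.772] toolZ [0.895 0.436 0.089] F yoke [-5.5 -1.5 14.5]
station: tilt deg x 39.0 y 4.8 toolZ [-0.021  0.996  0.089]
grasp pt yoke [-0.004  -0.0599  0.2189] tcp stn [-0.126  -0.0584  0.2354]
PHI 266.6 r 0.0595 z 0.2189
[0.04, 0.003, 0.002]
[0.039, 0.003, 0.006]
[0.038, 0.003, 0.011]
[0.037, 0.002, 0.016]
[0.034, 0.002, 0.02]
[0.032, 0.003, 0.024]
[0.029, 0.003, 0.028]
[0.025, 0.003, 0.031]
[0.021, 0.003, 0.034]
[0.017, 0.003, 0.036]
```

Request:
move_arm([
  {"grip": 1, "linear": [0.04, 0.001, 0.002], "twist": 0},
  {"grip": 1, "linear": [0.039, 0.001, 0.006], "twist": 0},
  {"grip": 1, "linear": [0.038, 0.001, 0.01], "twist": 0},
  {"grip": 1, "linear": [0.037, 0.001, 0.014], "twist": 0},
  {"grip": 1, "linear": [0.035, 0.001, 0.018], "twist": 0},
])

```text
clock: 16.25
eef_pos: [0.4542, -0.0646, 0.2487]
tool_rot: [0.664, -0.152, 0.562, -0.468]
ft_force: [-11.1, 9.8, 10.8]
grip_width: 0.0233
```

```bash
python3 -c "
from h import *
circ(7,10,1.1)"
```

```text
t 16.25 j [ 0.252 -0.039 -0.44   0.94  -0.618  1.305] p [ 0.4542 -0.0646  0.2487] w 0.0233
toolY world [ 0.324 -0.515 -0.793] toolZ [0.89  0.451 0.071] F yoke [-4.  -5.9 16.9]
station: tilt deg x 37.1 y 4.5 toolZ [-0.037  0.997  0.071]
grasp pt yoke [ 0.0186 -0.0566  0.2187] tcp stn [-0.1085 -0.0551  0.2487]
PHI 288.8 r 0.0592 z 0.2187
[0.037, 0.002, 0.015]
[0.035, 0.002, 0.019]
[0.032, 0.003, 0.024]
[0.029, 0.002, 0.028]
[0.025, 0.002, 0.031]
[0.021, 0.002, 0.034]
[0.017, 0.003, 0.036]
[0.012, 0.003, 0.038]
[0.008, 0.003, 0.039]
[0.003, 0.003, 0.04]
```

Request:
move_arm([
  {"grip": 1, "linear": [0.037, -0.003, 0.015], "twist": -0.005},
  {"grip": 1, "linear": [0.035, -0.003, 0.019], "twist": 0},
  {"grip": 1, "linear": [0.033, -0.003, 0.023], "twist": 0},
  {"grip": 1, "linear": [0.03, -0.002, 0.027], "twist": 0},
  {"grip": 1, "linear": [0.027, -0.002, 0.03], "twist": 0},
])

```text
clock: 16.75
eef_pos: [0.4673, -0.0724, 0.2585]
tool_rot: [0.678, -0.159, 0.541, -0.471]
ft_force: [-11.7, 2.0, 9.3]
grip_width: 0.023
```

```bash
python3 -c "
from h import *
circ(7,10,1.1)"
```

```text
t 16.75 j [ 0.211 -0.009 -0.369  0.991 -0.59   1.238] p [ 0.4673 -0.0724  0.2585] w 0.023
toolY world [ 0.294 -0.506 -0.811] toolZ [0.884 0.467 0.029] F yoke [ 0.5 -9.8 11.5]
station: tilt deg x 35.6 y 3.2 toolZ [-0.055  0.998  0.029]
grasp pt yoke [ 0.035  -0.0474  0.2187] tcp stn [-0.0959 -0.0464  0.2585]
PHI 307.1 r 0.0589 z 0.2187
[0.032, 0.001, 0.024]
[0.028, 0.002, 0.028]
[0.025, 0.002, 0.031]
[0.02, 0.001, 0.035]
[0.016, 0.001, 0.037]
[0.011, 0.002, 0.038]
[0.006, 0.002, 0.039]
[0.001, 0.002, 0.04]
[-0.004, 0.002, 0.04]
[-0.008, 0.003, 0.039]
```

Request:
move_arm([
  {"grip": 1, "linear": [0.049, 0, 0.039], "twist": 0},
  {"grip": 1, "linear": [0.043, 0, 0.046], "twist": 0},
  {"grip": 1, "linear": [0.036, 0, 0.052], "twist": 0},
  {"grip": 1, "linear": [0.03, 0, 0.056], "twist": 0},
  {"grip": 1, "linear": [0.022, 0, 0.059], "twist": 0},
])

```text
clock: 17.25
eef_pos: [0.4799, -0.0764, 0.2635]
tool_rot: [0.708, -0.177, 0.504, -0.462]
ft_force: [-44.6, 4.8, 30.0]
grip_width: 0.0228
```

```bash
python3 -c "
from h import *
circ(11,10,1.1)"
```

```text
t 17.25 j [ 0.187  0.069 -0.252  1.111 -0.572  1.201] p [ 0.4799 -0.0764  0.2635] w 0.0228
toolY world [ 0.215 -0.51  -0.833] toolZ [ 0.877  0.475 -0.065] F yoke [  0.3 -38.5  37.8]
station: tilt deg x 33.6 y -1.1 toolZ [-0.064  0.996 -0.065]
grasp pt yoke [ 0.0458 -0.0363  0.2172] tcp stn [-0.087  -0.0367  0.2635]
PHI 322.3 r 0.0586 z 0.2172
[0.039, -0.005, 0.048]
[0.029, -0.004, 0.055]
[0.018, -0.004, 0.06]
[0.005, -0.001, 0.063]
[-0.007, -0.0, 0.062]
[-0.019, 0.001, 0.06]
[-0.03, 0.002, 0.055]
[-0.04, 0.003, 0.048]
[-0.048, 0.003, 0.04]
[-0.055, 0.004, 0.03]
```

Request:
move_arm([
  {"grip": 1, "linear": [0, 0, 0], "twist": 0},
  {"grip": 1, "linear": [0.015, -0.003, 0.02], "twist": 0},
  {"grip": 1, "linear": [0.015, -0.003, 0.02], "twist": 0},
  {"grip": 1, "linear": [0.015, -0.003, 0.02], "twist": 0},
  {"grip": 1, "linear": [0.015, -0.003, 0.02], "twist": 0},
])

```text
clock: 17.75
eef_pos: [0.4787, -0.0764, 0.2634]
tool_rot: [0.719, -0.185, 0.489, -0.459]
ft_force: [-16.7, 2.3, 9.0]
grip_width: 0.023
```

```bash
cat > look.py <<'E'
from h import *
import sys
T,p=st();circ(8,0)
w,d=bot.camera("wrist");cv2.imwrite(f"pics/{sys.argv[1]}.png",cv2.resize(w,None,fx=1.5,fy=1.5))
q=bot.camera_params("wrist");K=q["camera_matrix"];X=q["T_tool_cam"]
v,u=np.indices(d.shape);a=(u-K[0,2]);b=(v-K[1,2]);r=np.hypot(a,b)+1e-9;th=r/K[0,0]
c=np.stack([d*np.tan(th)*a/r,d*np.tan(th)*b/r,d],-1)
L=YR.inv().apply(T.apply(c.reshape(-1,3)@X[:3,:3].T+X[:3,3])+p-YO).reshape(c.shape)
P=w.astype(int);rho=np.hypot(L[...,0]-C[0],L[...,1]-C[1])
m=(d>0)&(rho<.011)&(L[...,2]>.19)&(L[...,2]<.24)&(P[...,2]<1.5*P[...,1]);print("stem",m.sum(),np.percentile(L[m][:,2],[50,80,90,97]).round(4),L[m][:,:2].mean(0).round(4))
red=(d>0)&(P[...,2]>2*P[...,1])&(P[...,2]>60)&(abs(L[...,2]-.172)<.02)
z=L[red&(rho>.045)&(rho<.075)];print("rim z",np.median(z[:,2]).round(4))
s=red&(rho>.022)&(rho<.048);ang=np.degrees(np.arctan2(L[s][:,1]-C[1],L[s][:,0]-C[0]))
k=np.exp(3j*np.radians(ang)).mean();print("spoke angle mod120",(np.degrees(np.angle(k))/3%120).round(2),"strength",abs(k).round(2))
print("hist",np.histogram(ang%360,bins=np.arange(0,361,10))[0].tolist())
E
python3 look.py w3
```

```text
t 17.75 j [ 0.184  0.093 -0.22   1.157 -0.565  1.194] p [ 0.4787 -0.0764  0.2634] w 0.023
toolY world [ 0.182 -0.511 -0.84 ] toolZ [ 0.872  0.478 -0.102] F yoke [ -1.6 -14.2  12.7]
station: tilt deg x 32.7 y -2.8 toolZ [-0.069  0.992 -0.102]
grasp pt yoke [ 0.0456 -0.0368  0.2173] tcp stn [-0.0875 -0.0378  0.2634]
t 17.75 j [ 0.184  0.093 -0.22   1.157 -0.565  1.194] p [ 0.4787 -0.0764  0.2634] w 0.023
toolY world [ 0.182 -0.511 -0.84 ] toolZ [ 0.872  0.478 -0.102] F yoke [ -1.6 -14.2  12.7]
station: tilt deg x 32.7 y -2.8 toolZ [-0.069  0.992 -0.102]
grasp pt yoke [ 0.0456 -0.0368  0.2173] tcp stn [-0.0875 -0.0378  0.2634]
PHI 321.8 r 0.0587 z 0.2173
stem 1266 [0.2234 0.2242 0.2246 0.2249] [-0.0012 -0.0022]
rim z 0.1764
spoke angle mod120 79.77 strength 0.97
hist [0, 0, 0, 0, 0, 0, 2, 241, 259, 4, 0, 0, 0, 0, 0, 0, 0, 0, 18, 343, 384, 8, 0, 0, 0, 0, 0, 0, 0, 0, 9, 378, 287, 9, 0, 0]
```

View pics/w3.png

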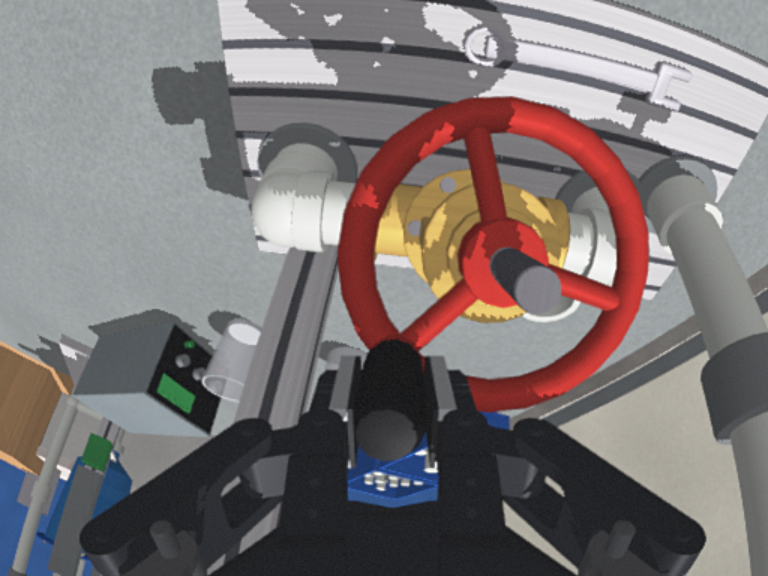

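Grip at (395,400) is still held in the jaws, stem tip at (540,290) has risen. Pushing at about 14 to 30 N no longer moves it. Measured spoke angle is 319.8° and stem tip about 0.2246, so it is at the stop. Now back 90°, to about 229.8°.

```bash
python3 -c "
from h import *
circ(-11,9,1.1)"
```

```text
t 17.8 j [ 0.184  0.093 -0.219  1.158 -0.565  1.194] p [ 0.4787 -0.0764  0.2634] w 0.0229
toolY world [ 0.181 -0.511 -0.84 ] toolZ [ 0.872  0.478 -0.103] F yoke [ -0.9 -15.4  13.1]
station: tilt deg x 32.7 y -2.8 toolZ [-0.069  0.992 -0.103]
grasp pt yoke [ 0.0457 -0.0368  0.2173] tcp stn [-0.0875 -0.0377  0.2634]
PHI 321.9 r 0.0587 z 0.2173
[-0.047, 0.005, -0.041]
[-0.054, 0.005, -0.031]
[-0.059, 0.005, -0.02]
[-0.062, 0.006, -0.007]
[-0.062, 0.006, 0.005]
[-0.06, 0.005, 0.017]
[-0.056, 0.004, 0.028]
[-0.05, 0.003, 0.038]
[-0.042, 0.002, 0.047]
```

Request:
move_arm([
  {"grip": 1, "linear": [-0.047, 0.002, -0.041], "twist": 0.01},
  {"grip": 1, "linear": [-0.054, 0.003, -0.031], "twist": 0.01},
  {"grip": 1, "linear": [-0.059, 0.004, -0.02], "twist": 0.005},
  {"grip": 1, "linear": [-0.062, 0.004, -0.007], "twist": 0.005},
  {"grip": 1, "linear": [-0.062, 0.004, 0.005], "twist": 0},
])

```text
clock: 18.3
eef_pos: [0.4418, -0.0464, 0.2304]
tool_rot: [0.7, -0.198, 0.517, -0.452]
ft_force: [3.5, -6.5, 1.1]
grip_width: 0.0226
```

```bash
python3 -c "
from h import *
circ(-11,5,1.1)"
```

```text
t 18.3 j [ 0.277  0.065 -0.341  1.115 -0.577  1.374] p [ 0.4418 -0.0464  0.2304] w 0.0226
toolY world [ 0.189 -0.513 -0.837] toolZ [ 0.902  0.428 -0.058] F yoke [ 6.5  0.5 -3.6]
station: tilt deg x 33.1 y -2.5 toolZ [-0.011  0.998 -0.058]
grasp pt yoke [-0.0084 -0.0578  0.2176] tcp stn [-0.1302 -0.0586  0.2304]
PHI 262.1 r 0.0579 z 0.2176
[-0.06, 0.004, 0.014]
[-0.056, 0.003, 0.025]
[-0.051, 0.002, 0.036]
[-0.041, 0.002, 0.047]
[-0.032, 0.001, 0.054]
```

Request:
move_arm([
  {"grip": 1, "linear": [-0.06, 0.002, 0.014], "twist": 0},
  {"grip": 1, "linear": [-0.056, 0.002, 0.025], "twist": 0},
  {"grip": 1, "linear": [-0.051, 0.002, 0.036], "twist": 0},
  {"grip": 1, "linear": [0, 0, 0], "twist": 0},
  {"grip": 1, "linear": [0, 0, 0], "twist": 0},
])

```text
clock: 18.8
eef_pos: [0.4462, -0.0143, 0.2092]
tool_rot: [0.697, -0.195, 0.521, -0.452]
ft_force: [-0.3, -4.2, 3.5]
grip_width: 0.023
```

```bash
python3 look.py w4
```

```text
t 18.8 j [ 0.352  0.114 -0.347  1.099 -0.584  1.464] p [ 0.4462 -0.0143  0.2092] w 0.023
toolY world [ 0.198 -0.515 -0.834] toolZ [ 0.903  0.427 -0.049] F yoke [ 5.1 -2.1  0.5]
station: tilt deg x 33.4 y -2.0 toolZ [-0.01   0.999 -0.049]
grasp pt yoke [-0.0432 -0.0406  0.2177] tcp stn [-0.1576 -0.0413  0.2092]
t 18.8 j [ 0.352  0.114 -0.347  1.099 -0.584  1.464] p [ 0.4462 -0.0143  0.2092] w 0.023
toolY world [ 0.198 -0.515 -0.834] toolZ [ 0.903  0.427 -0.049] F yoke [ 5.1 -2.1  0.5]
station: tilt deg x 33.4 y -2.0 toolZ [-0.01   0.999 -0.049]
grasp pt yoke [-0.0432 -0.0406  0.2177] tcp stn [-0.1576 -0.0413  0.2092]
PHI 223.2 r 0.0586 z 0.2177
stem 87 [0.2224 0.2228 0.223  0.2234] [-0.0002  0.0034]
rim z 0.1764
spoke angle mod120 108.09 strength 0.98
hist [0, 0, 0, 0, 0, 0, 0, 0, 0, 6, 155, 95, 0, 0, 0, 0, 0, 0, 0, 0, 0, 0, 0, 0, 0, 0, 0, 0, 0, 0, 0, 0, 0, 0, 0, 0]
```

Request:
move_arm([
  {"grip": 0.6, "linear": [0, 0, 0], "twist": 0},
  {"grip": 0.3, "linear": [0, 0, 0], "twist": 0},
  {"grip": 0, "linear": [0, 0, 0], "twist": 0},
  {"grip": 0, "linear": [0, 0, 0], "twist": 0},
  {"grip": 0, "linear": [0, 0, 0], "twist": 0},
])

```text
clock: 19.35
eef_pos: [0.4421, -0.0141, 0.2062]
tool_rot: [0.699, -0.199, 0.517, -0.453]
ft_force: [0.5, -0.4, -0.7]
grip_width: 0.0851
```

Request:
move_arm([
  {"grip": 0, "linear": [0, -0.03, 0], "twist": 0},
  {"grip": 0, "linear": [0, -0.1, 0], "twist": 0},
  {"grip": 0, "linear": [0, -0.15, 0], "twist": 0},
  {"grip": 0, "linear": [0, -0.15, 0], "twist": 0},
  {"grip": 0, "linear": [0, -0.15, 0], "twist": 0},
])

```text
clock: 19.85
eef_pos: [0.4165, 0.045, 0.3042]
tool_rot: [0.701, -0.202, 0.515, -0.45]
ft_force: [1.4, -0.4, -0.8]
grip_width: 0.0853
```

Request:
move_arm([
  {"grip": 0, "linear": [-0.05, -0.15, 0], "twist": 0},
  {"grip": 0, "linear": [-0.05, -0.15, 0], "twist": 0},
  {"grip": 0, "linear": [0, 0, 0], "twist": 0},
  {"grip": 0, "linear": [0, 0, 0], "twist": 0},
  {"grip": 0, "linear": [0, 0, 0], "twist": 0},
])

```text
clock: 20.35
eef_pos: [0.3979, 0.0947, 0.3494]
tool_rot: [0.698, -0.201, 0.517, -0.453]
ft_force: [0.0, 0.4, -0.2]
grip_width: 0.0854
```

```bash
python3 look.py w5
python3 - <<'E'
from h import *
for n in("top","scene"):
    p,d=bot.camera(n);q=np.load(n+"0.npz")["p"]
    cv2.imwrite(f"pics/{n}9.png",cv2.resize(p,None,fx=1.5,fy=1.5))
E
```

```text
t 20.35 j [ 0.631  0.101  0.011  1.657 -0.549  1.796] p [0.3979 0.0947 0.3494] w 0.0854
toolY world [ 0.187 -0.51  -0.84 ] toolZ [ 0.904  0.425 -0.056] F yoke [-0.4  0.2  0. ]
station: tilt deg x 32.8 y -2.5 toolZ [-0.007  0.998 -0.056]
grasp pt yoke [-0.0505 -0.0386  0.4016] tcp stn [-0.2767 -0.0395  0.3494]
t 20.35 j [ 0.631  0.101  0.011  1.657 -0.549  1.796] p [0.3979 0.0947 0.3494] w 0.0854
toolY world [ 0.187 -0.51  -0.84 ] toolZ [ 0.904  0.425 -0.056] F yoke [-0.4  0.2  0. ]
station: tilt deg x 32.8 y -2.5 toolZ [-0.007  0.998 -0.056]
grasp pt yoke [-0.0505 -0.0386  0.4016] tcp stn [-0.2767 -0.0395  0.3494]
PHI 217.3 r 0.0629 z 0.4016
stem 222 [0.2215 0.2226 0.2231 0.2236] [-0.0026 -0.001 ]
rim z 0.1763
spoke angle mod120 104.48 strength 0.97
hist [0, 0, 0, 0, 0, 0, 0, 0, 0, 19, 96, 35, 0, 0, 0, 0, 0, 0, 0, 0, 0, 42, 63, 13, 0, 0, 0, 0, 0, 0, 0, 0, 0, 27, 82, 21]
```

View pics/w5.png

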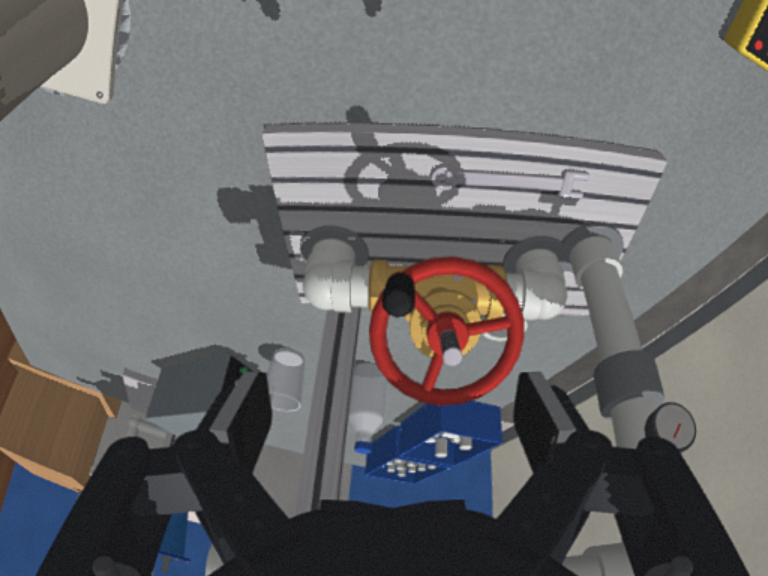

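View pics/top9.png

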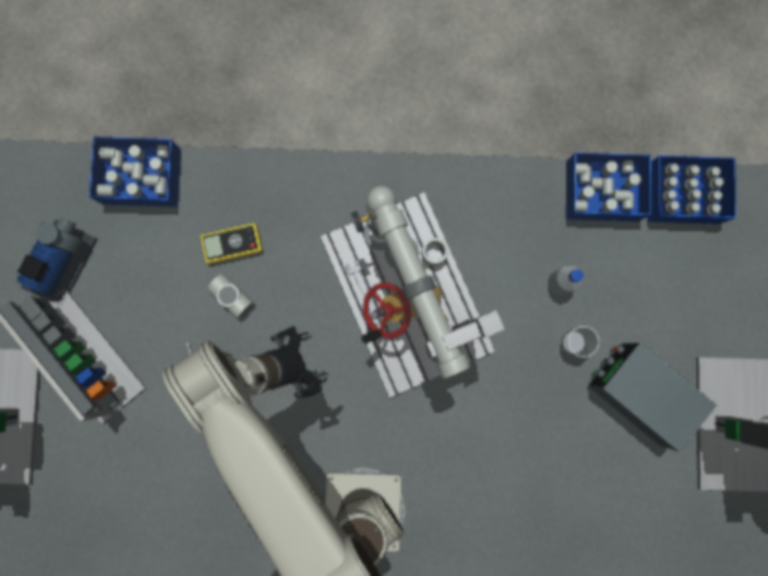

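The wheel is free with its spokes at 224.5°, about 95° back from the stop. Every loose item I can see sits at the same pixels as at the start, and the arm is clear of the scene. Handing in.

```bash
python3 -c "
from workcell import bot
print(bot.job_done())"
```

```text
the job is handed in; nothing more can be done
None
```

The valve was opened to its stop, turned back about a quarter turn and let go. The job was handed in at about 20.5 s of the 72 s; no verdict was reported.

- **Method:** The moves only allow turning about the fingers. To tilt the tool along the leaning stem, I first pushed the arm against its joint limits, which gave 33 to 42° of tilt. I then gripped the crank and carried it round counter-clockwise for a bit over two turns.
- **Stop:** Around 320° in the yoke frame the wheel stopped moving. The force reached about 30 N along the direction of turn, and a second, gentler push of about 14 N still moved nothing. The stem tip measured about 0.2246 m.
- **Final position:** After release the spokes stood about 95° back from the stop, within the 55 to 125° allowed. The readings before and after release put it at 92 to 99°.
- **Stem check:** The stem tip measured 0.2226 to 0.2231 m, which agrees with the 0.22192 to 0.22308 m window. That camera reading is only good to about 2 mm, so the angle is the better evidence.
- **Loose items:** The tee, multimeter, cleaner, beaker, coupling and spanner look unmoved. The arm hid the screwdriver in the last top view, so I could not check it, but the arm never went near the bench there.
- **At hand-in:** The wrist force was about zero, and the gripper was open and about 19 cm away from the wheel.

One oddity is that the tool slowed and tilted a few degrees in the last 90° before the stop. It kept its hold on the grip.

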